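# Put the sharpening stone away in its drawer

## Robot

A 6-joint arm with a two-finger parallel gripper is mounted at the origin on the work surface. World frame = base frame: x ahead of the robot, y to its left, z up, the work surface at z = 0. Lengths are in mm, angles in degrees, forces in N, time in s.
With the tool pointing down it reaches from about 300 to 825 mm from the base axis. Payload 5.4 kg.
Tool frame: the origin (TCP) lies at the very end of the fingers, on their centre line; the grasp point (between the pads) lies 19 mm behind it; z points along the fingers, y is the line along which they close (so a half turn about z gives the same grasp; the last joint's range is limited). The gripper opens to 92 mm and grips with 3 to 60 N. Pads are 20 mm wide; open, the fingers measure 128 mm over their backs; the gripper's body (75 mm by 189 mm) begins 69 mm behind the grasp point.
Start: joints at [61.243, 9.076, 91.501, -0, 79.423, -12.038], TCP at [165.424, 550.673, 214.601] pointing down, gripper open.
Joint ranges: [-166.64, 166.64], [-54.1, 131.32], [10.49, 154.53], [-73.88, 253.88], [9.74, 151.15], [-171.62, 171.62]. Speed limits (degrees/s): [147.25, 147.25, 180, 180, 180, 180].

## Interface

Orientations are given as [roll, pitch, yaw] about the fixed x, y, z axes, in that order (R = Rz(yaw) Ry(pitch) Rx(roll)).
In Python, from plant import * gives the robot as it stands.
- The arm moves only by the tool servo_tool, never from a script. Its argument "moves" is a list of rows, each an object of numbers: "rx", "ry", "rz": the turn, a rotation vector about the world's x, y, z in units of pi rad (1.0 is pi rad); "tx", "ty", "tz": the shift along the world's x, y, z in units of 75 cm (1.0 is 75 cm); "fingers": the opening, from -1 (shut) to 1 (fully open). In form: [{"rx": .., "ry": .., "rz": .., "tx": .., "ty": .., "tz": .., "fingers": ..}, ...]. A call has exactly 10 rows; each row shifts and turns the commanded pose from where the row before left it; what a row does not reach is not made up. A row lasts 1/12 s, in which the tool goes at most 41.7 mm and 7.16 degrees, less where a joint would pass 70% of its speed; a pose out of reach is approached as far as the arm can. A call with a number of a shift or a turn outside -1 to 1 is refused whole. A call with a gripper value outside its range is refused whole. The fingers move at their own pace and stop on an object; "force" is the grip in N (left out, the last holds). Time passes only in rows, so rows that do not move let the fingers close, or fill a call up. It gives the time, the measured TCP pose, the force, the opening and the grip force at its end, in the units of the state.
- read_state(): the state, without advancing time (a new reading comes with each control period).
- capture(name): name is "side" or "top" or "wrist"; returns a dict with "img" (384x512x3 uint8, blue, green, red), "fx", "fy", "cx", "cy" (pixels), "R" (3x3) and "t" (3): a world point X has camera coordinates R X + t. Camera axes: x right, y down, z forward; pixel columns grow to the right and rows downward; lengths in mm; the calibration is good to about 2 mm. A picture is of the moment at which its call begins. There is no depth.
- sign_off(): hands the job in; it is judged then, once.
Trained networks look in a picture, given as the dict that the camera call returned (one of the last four; its "shot" number tells which), for a name from the list of things; names that differ only in an ending like _2 or _b are one class to them, and where a whole thing is asked for, a point or a joint stands for the part that bears it (a point fixed in the world has none). Each returns a list of dicts, best first, with "score" (0 to 1); they miss things now and then, are a little off and sometimes report something else, mostly with a low value. They report only what shows in the picture. A call takes as long as a camera call. They do not tell look-alikes from the thing itself.
- trace(picture, name): "mask" (384x512 bool, what is visible of it).
- landmark_of(picture, name): "point" ([x, y, z] in mm, in world coordinates, good to about 4 mm: a listed point, or the origin of a listed thing).
The state is a dict: "time": time; "joint_positions": joint angles; "joint_velocities": joint speeds; "effort": joint torques, N m; "tcp_pos": TCP position; "orientation": TCP orientation; "ft_force": force on the tool from outside, world axes, zero at the start; "moment": the same for the moment, N m; "grip_width": finger opening in mm; "finger_force": force on a finger pad.
Only numpy, scipy, OpenCV 4.12 (cv2) and the standard library are available. Lean on these libraries where they do the work, as an engineer would, in place of code of your own. Each camera call takes 0.05 s, during which the arm holds its last target. There are 200 camera calls.

## Task

Put the sharpening stone away: pull the chest's upper drawer fully open by its handle, slide the stone lengthwise into the close-fitting wooden case inside that drawer until it is fully home against the stop, and then push the drawer fully shut. Leave the lower drawer shut, and leave the tin, the can, the jar and the wood offcut where they are.

Things in the scene. Friction and masses are not known exactly. Their poses are not given: they have to be found in the camera images.
- chest: grey metal two-drawer bench chest, fixed, 210 deep (its x) x 288 wide (its y) x 154 high. Origin: centre of its underside. Its front faces its -x, towards the robot; the drawers slide out along its -x. The front face of a shut drawer lies at x = -105 in the chest's frame. Drawers one above the other; fronts 282 wide, 62 high, 15 thick.
- upper_drawer (a joint): slide of the upper drawer, m: 0 shut, 0.15 fully open (the stop). It may start slightly ajar. It moves stiffly (a few N) and stays where it is left.
- lower_drawer (a joint): slide of the lower drawer (same handle, 66 mm lower), m: 0 shut.
- upper_drawer_handle (a point): middle of the upper drawer's handle, a round steel bar of diameter 10, 120 long along the chest's y, 45 in front of the drawer front and 28 below the chest's top, on a post at each end: between bar and front is a gap of 40, 108 long, open above and below. Moves with the drawer. Axes as the chest's.
- case_mouth (a point): mouth centre, at floor level, of the open-ended wooden case fixed in the upper drawer; moves with it, axes as the chest's. The case runs to its +y: inside 45 wide (x), 29 high, 90 deep to its stop; walls 8, roof in two strips 6 thick with a slot between. Two guide wings spread 12 out from the mouth to -y. The stone slides on the drawer's flat floor.
- lane (a point): middle, on the drawer's floor, of the free lane before the mouth: 150 long (y), 120 wide (x), this point 75 to -y of the mouth; moves with the drawer, axes as the chest's. Bounded by the drawer front (top 56 above this floor), a side wall 42 high and a divider 36 high. Drawer fully open: lane and case lie clear of the chest's top, its front edge 69 behind this point.
- stone: sharpening stone, a plain rectangular bar 110 long (x) x 40 wide (y) x 25 high, dark grey lower half and light grey upper half, about 0.3 kg, lying flat on the bench to the left or the right of the drawer. Origin: centre of its underside. Either end may go into the case first; fully home, 20 of its length stands out of the mouth, its origin 35 to +y of the mouth.
- offcut: bystander: wood block 90 x 65 x 45 high, lying on the bench on the other side. Origin: centre of its underside.
- tin: bystander: tin of radius 36, 110 high, standing on the bench beside the chest. Origin: centre of its underside.
- jar: bystander: glass jar of radius 34, 100 high, standing on the bench beside the chest, on the other side from the tin. Origin: centre of its underside.
- can: bystander: can of radius 34, 90 high, standing on the chest's top. Origin: centre of its underside.
Things that resemble listed ones, but are neither listed nor needed, are in the scene too. What is meant by the stone is not red or yellow, and is the larger of those in its own colour.

How it is judged:
By the outcome, as a careful person would: the job done as asked, in the order asked, and still so for the second after the job is handed in, with the robot touching nothing.
It also fails if it takes over 72 s, if anything falls off the work surface, if the arm or the gripper's body presses on something with over 40 N, if the wrist force passes 120 N, or if a joint passes its speed limit or range.

## Working session

There is one attempt and no reset: what is moved stays moved. The work goes in short steps, Python scripts to look and compute and a tool call to move; the robot and the scene stay as the last step left them, time stands still between calls to the robot, and variables do not carry over. Pictures are saved under pics/ and viewed, at most 10 in all, crops included, and the job is handed in when it is done.

Besides the shell and the picture viewer there is one more tool, called after "Request:" by a JSON object that holds its "name" and its "arguments", one argument or row to a line. servo_tool: Moves the arm, as the interface text tells. Shifts and turns lie within -1 to 1; 1 stands for 75 cm of shift or pi rad of turn. Its arguments: {"type":"object","properties":{"moves":{"type":"array","items":{"type":"object","properties":{"rx":{"type":"number"},"ry":{"type":"number"},"rz":{"type":"number"},"tx":{"type":"number"},"ty":{"type":"number"},"tz":{"type":"number"},"fingers":{"type":"number"}}}},"force":{"type":"number"}},"required":["moves"]}

```bash
mkdir -p pics; ls; python3 - <<'E'
from plant import *
import cv2,numpy as np
s=read_state();print({k:np.round(v,2) for k,v in s.items()})
for n in ["top","side"]:
    p=capture(n);cv2.imwrite(f"pics/{n}0.png",p["img"])
    print(n,p["fx"],np.round(p["R"],3).tolist(),np.round(p["t"]).tolist())
    for o in ["chest","upper_drawer_handle","case_mouth","lane","stone","offcut","tin","jar","can"]:
        print(o,[(np.round(d["point"]).tolist(),round(d["score"],2)) for d in landmark_of(p,o)][:4])
E
```

```text
pics
{'time': np.float64(0.0), 'joint_positions': array([ 61.24,   9.11,  91.57,  -0.  ,  79.42, -12.04]), 'joint_velocities': array([ 0.05, -0.04,  0.04, -0.01, -0.04, -0.03]), 'effort': array([  0.  , -38.56, -32.21,   0.07,   0.04,  -0.  ]), 'tcp_pos': array([165.15, 550.13, 213.63]), 'orientation': array([-1.7990e+02, -2.0000e-02,  1.6328e+02]), 'ft_force': array([ 0.08, -0.22, -0.07]), 'moment': array([ 0.  , -0.01, -0.01]), 'finger_force': np.float64(0.0), 'grip_width': np.float64(92.28)}
top 444.6841578548039 [[-0.014, -1.0, -0.02], [-0.997, 0.016, -0.078], [0.078, 0.019, -0.997]] [41.0, 555.0, 1476.0]
chest [([728.0, 4.0, 85.0], 0.67), ([670.0, -296.0, -0.0], 0.46)]
upper_drawer_handle [([602.0, -1.0, 125.0], 0.6), ([715.0, -66.0, 86.0], 0.25)]
case_mouth [([726.0, 4.0, 88.0], 0.76)]
lane [([715.0, -67.0, 83.0], 0.82)]
stone [([535.0, 252.0, -4.0], 0.94), ([294.0, 374.0, -0.0], 0.78), ([429.0, 380.0, -1.0], 0.59), ([566.0, 398.0, -2.0], 0.49)]
offcut [([490.0, -366.0, -0.0], 0.58)]
tin [([684.0, 327.0, 4.0], 0.74)]
jar [([666.0, -294.0, 1.0], 0.84)]
can [([717.0, -69.0, 150.0], 0.61)]
side 430.2933190780402 [[-0.99, -0.137, 0.019], [-0.103, 0.637, -0.764], [0.093, -0.759, -0.645]] [539.0, 130.0, 1262.0]
chest [([754.0, -33.0, 1.0], 0.6)]
upper_drawer_handle [([602.0, 1.0, 126.0], 0.96), ([716.0, -72.0, 154.0], 0.66)]
case_mouth [([728.0, 2.0, 84.0], 0.57)]
lane [([717.0, -70.0, 88.0], 0.64)]
stone [([537.0, 252.0, 2.0], 0.87), ([567.0, 393.0, -3.0], 0.84), ([289.0, 370.0, 0.0], 0.82), ([431.0, 379.0, -4.0], 0.71)]
offcut [([493.0, -366.0, -0.0], 0.87), ([688.0, 326.0, -0.0], 0.75)]
tin [([687.0, 327.0, 1.0], 0.81)]
jar [([668.0, -302.0, 2.0], 0.62)]
can [([720.0, -71.0, 152.0], 0.67), ([667.0, -300.0, -0.0], 0.53)]
```

View pics/top0.png

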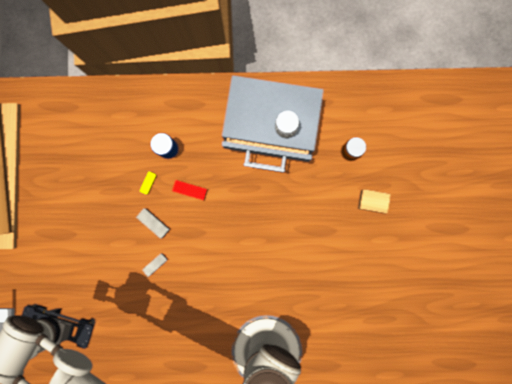

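View pics/side0.png

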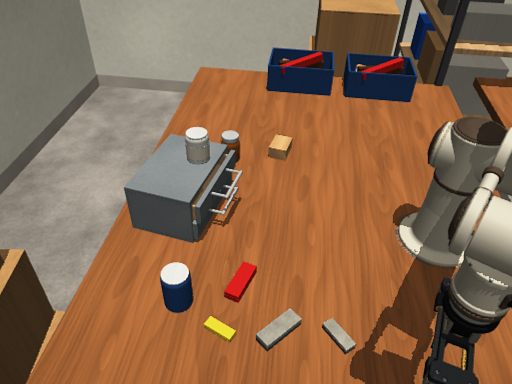

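The larger grey bar, at top-view pixel (152,222) and world about (430,380), is the stone. The smaller grey bar at (155,264) and the red and yellow ones are decoys. The chest is yawed about -8°, the can sits on its top at (287,123), and the upper drawer is slightly ajar. Next I refine the angles.

```bash
cat > h.py <<'E'
from plant import *
import cv2,numpy as np
def ray(p,uv,z):
    uv=np.atleast_2d(uv).astype(float)
    d=np.c_[(uv[:,0]-p["cx"])/p["fx"],(uv[:,1]-p["cy"])/p["fy"],np.ones(len(uv))]@p["R"]
    c=-p["R"].T@p["t"]
    return c+d*((z-c[2])/d[:,2])[:,None]
def rect(p,mask,z):
    c=max(cv2.findContours(mask.astype(np.uint8),0,cv2.CHAIN_APPROX_NONE)[0],key=cv2.contourArea)[:,0]
    w=ray(p,c,z)[:,:2].astype(np.float32)
    (x,y),(a,b),t=cv2.minAreaRect(w)
    if a<b:a,b,t=b,a,t+90
    return np.round([x,y,a,b,(t+90)%180-90],1)   # centre,long,short,angle of long axis
def st():
    s=read_state();print(round(float(s["time"]),2),np.round(s["tcp_pos"],1),np.round(s["orientation"],1),"F",np.round(s["ft_force"],1),"w",round(float(s["grip_width"]),1),"g",round(float(s["finger_force"]),1));return s
E
python3 - <<'E'
from h import *
for n in ["top","side"]:
    p=capture(n)
    for o,z in [("stone",25),("upper_drawer_handle",126),("chest",154)]:
        for d in trace(p,o): print(n,o,round(d["score"],2),rect(p,d["mask"],z),d["mask"].sum())
p=capture("top")
cv2.imwrite("pics/top1.png",cv2.resize(p["img"][60:190,120:340],None,fx=3.6,fy=3.6,interpolation=cv2.INTER_CUBIC))
E
```

```text
top stone 0.96 [428.2 375.  113.1  43.1  48.7] 423
top stone 0.81 [535.8 252.6 109.4  37.   72.2] 328
top stone 0.77 [564.2 391.5  70.7  27.4 -24.5] 163
top stone 0.48 [290.7 366.2  86.4  33.1 -45.7] 248
top upper_drawer_handle 0.91 [633.2  -5.8 276.1  79.9  79.8] 1059
top chest 0.61 [629.9  -7.7 273.9  78.9  80.6] 1086
side stone 0.93 [536.  259.5 123.   44.8  73.2] 660
side stone 0.86 [562.5 403.7  78.6  36.4 -24.4] 456
side stone 0.61 [290.1 379.1  85.   37.7 -46.5] 513
side upper_drawer_handle 0.8 [636.9  -1.1 349.4  90.9  79.7] 1529
side chest 0.56 [726.4  39.4 420.9 298.6  80.1] 8032
```

View pics/top1.png

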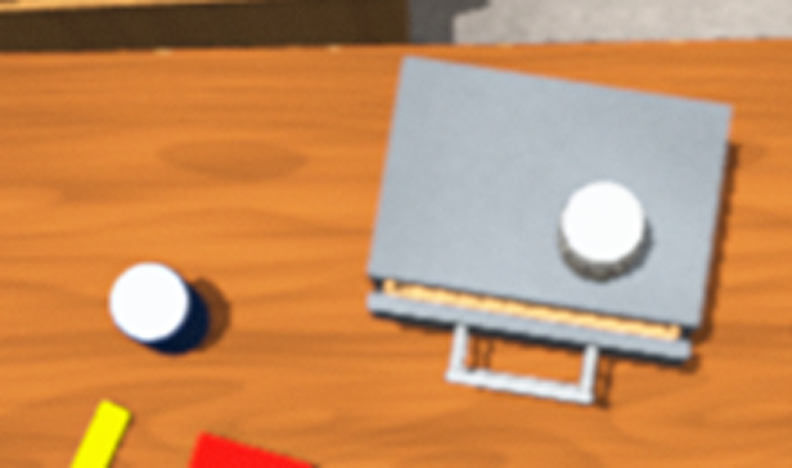

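The crop shows the chest top's corners at about (368,275), (700,327), (732,105) and (403,57). The handle bar runs from (448,377) to (590,402), and the drawer is ajar by a narrow strip. The can is at (603,222).

```bash
python3 - <<'E'
from h import *
p=capture("top")
f=lambda c:np.array(c)/3.6+[120,60]-0.36
C=ray(p,f([[370,275],[698,328],[732,106],[404,57]]),154)[:,:2]
print(C.round(1).tolist())
for a,b in [(1,0),(2,3),(1,2),(0,3)]:
    d=C[b]-C[a];print(np.hypot(*d).round(1),np.degrees(np.arctan2(d[1],d[0])).round(2))
H=ray(p,f([[448,377],[590,401]]),126)[:,:2];print(H.round(1).tolist(),H.mean(0))
d=H[0]-H[1];print(np.hypot(*d),np.degrees(np.arctan2(d[1],d[0])))
c=C.mean(0);t=np.radians(-8.7);u=np.array([np.cos(t),np.sin(t)]);v=np.array([-u[1],u[0]])
for n,q in dict(h=[602,0],lane=[716,-69],mouth=[727,3],can=[719,-70],H=H.mean(0)).items():
    print(n,((q-c)@u).round(1),((q-c)@v).round(1))
for n in["top","side"]:
  p=capture(n)
  for o in ["upper_drawer_handle"]:
    print([(np.round(d["point"],1),d["score"]) for d in landmark_of(p,o)])
E
```

```text
[[694.2, 125.2], [643.3, -155.5], [836.4, -189.6], [885.7, 93.9]]
285.3 79.71
287.8 80.14
196.1 -10.02
194.0 -9.3
[[608.1, 60.2], [585.0, -63.3]] [596.52254275  -1.54444022]
125.69669692090106 79.39720690582244
h -165.8 6.5
lane -42.7 -44.5
mouth -42.7 28.4
can -39.6 -45.0
H -171.0 4.1
[(array([602. ,  -1.1, 123.2]), 0.77)]
[(array([600.4,   2. , 126.6]), 0.66)]
```

Request:
{"name": "servo_tool", "arguments": {
  "moves": [
    {"tx":0.031,"ty":-0.037,"rz":0.0037,"fingers":-1},
    {"tx":0.031,"ty":-0.037,"rz":0.0037,"fingers":-1},
    {"tx":0.031,"ty":-0.037,"rz":0.0037,"fingers":-1},
    {"tx":0.031,"ty":-0.037,"rz":0.0037,"fingers":-1},
    {"tx":0.031,"ty":-0.037,"rz":0.0037,"fingers":-1},
    {"tx":0.031,"ty":-0.037,"rz":0.0037,"fingers":-1},
    {"tx":0.031,"ty":-0.037,"rz":0.0037,"fingers":-1},
    {"tx":0.031,"ty":-0.037,"rz":0.0037,"fingers":-1},
    {"tx":0.031,"ty":-0.037,"rz":0.0037,"fingers":-1},
    {"tx":0.031,"ty":-0.037,"rz":0.0037,"fingers":-1}
  ]
}}

```text
schema error: expected keys rx, ry, rz, tx, ty, tz, fingers
```

Request:
{"name": "servo_tool", "arguments": {
  "moves": [
    {"tx":0.031,"ty":-0.037,"fingers":-1},
    {"tx":0.031,"ty":-0.037,"fingers":-1},
    {"tx":0.031,"ty":-0.037,"fingers":-1},
    {"tx":0.031,"ty":-0.037,"fingers":-1},
    {"tx":0.031,"ty":-0.037,"fingers":-1},
    {"tx":0.031,"ty":-0.037,"fingers":-1},
    {"tx":0.031,"ty":-0.037,"fingers":-1},
    {"tx":0.031,"ty":-0.037,"fingers":-1},
    {"fingers":-1},
    {"fingers":-1}
  ]
}}

```text
schema error: expected keys rx, ry, rz, tx, ty, tz, fingers
```

All keys are needed.

Request:
{"name": "servo_tool", "arguments": {
  "moves": [
    {"rx":0,"ry":0,"rz":0.0037,"tx":0.031,"ty":-0.037,"tz":0,"fingers":-1},
    {"rx":0,"ry":0,"rz":0.0037,"tx":0.031,"ty":-0.037,"tz":0,"fingers":-1},
    {"rx":0,"ry":0,"rz":0.0037,"tx":0.031,"ty":-0.037,"tz":0,"fingers":-1},
    {"rx":0,"ry":0,"rz":0.0037,"tx":0.031,"ty":-0.037,"tz":0,"fingers":-1},
    {"rx":0,"ry":0,"rz":0.0037,"tx":0.031,"ty":-0.037,"tz":0,"fingers":-1},
    {"rx":0,"ry":0,"rz":0.0037,"tx":0.031,"ty":-0.037,"tz":0,"fingers":-1},
    {"rx":0,"ry":0,"rz":0.0037,"tx":0.031,"ty":-0.037,"tz":0,"fingers":-1},
    {"rx":0,"ry":0,"rz":0.0037,"tx":0.031,"ty":-0.037,"tz":0,"fingers":-1},
    {"rx":0,"ry":0,"rz":0.0037,"tx":0.031,"ty":-0.037,"tz":0,"fingers":-1},
    {"rx":0,"ry":0,"rz":0.0037,"tx":0.031,"ty":-0.037,"tz":0,"fingers":-1}
  ]
}}

```text
time: 2.53
tcp_pos: [398.8, 271.7, 214.9]
orientation: [180.0, 0.0, 170.0]
ft_force: [0.8, 0.6, -0.2]
grip_width: 26.9
finger_force: 0.0
```

Request:
{"name": "servo_tool", "arguments": {
  "moves": [
    {"rx":0,"ry":0,"rz":0,"tx":0.031,"ty":-0.037,"tz":0,"fingers":-1},
    {"rx":0,"ry":0,"rz":0,"tx":0.031,"ty":-0.037,"tz":0,"fingers":-1},
    {"rx":0,"ry":0,"rz":0,"tx":0.031,"ty":-0.037,"tz":0,"fingers":-1},
    {"rx":0,"ry":0,"rz":0,"tx":0.031,"ty":-0.037,"tz":0,"fingers":-1},
    {"rx":0,"ry":0,"rz":0,"tx":0.031,"ty":-0.037,"tz":0,"fingers":-1},
    {"rx":0,"ry":0,"rz":0,"tx":0.031,"ty":-0.037,"tz":0,"fingers":-1},
    {"rx":0,"ry":0,"rz":0,"tx":0.031,"ty":-0.037,"tz":0,"fingers":-1},
    {"rx":0,"ry":0,"rz":0,"tx":0.031,"ty":-0.037,"tz":0,"fingers":-1},
    {"rx":0,"ry":0,"rz":0,"tx":0,"ty":0,"tz":0,"fingers":-1},
    {"rx":0,"ry":0,"rz":0,"tx":0,"ty":0,"tz":0,"fingers":-1}
  ]
}}

```text
time: 3.37
tcp_pos: [584.4, 49.9, 214.2]
orientation: [180.0, -0.0, 169.8]
ft_force: [0.1, -0.0, 0.1]
grip_width: 0.5
finger_force: 0.0
```

Request:
{"name": "servo_tool", "arguments": {
  "moves": [
    {"rx":0,"ry":0,"rz":0,"tx":0.027,"ty":-0.037,"tz":0,"fingers":-1},
    {"rx":0,"ry":0,"rz":0,"tx":0.027,"ty":-0.037,"tz":0,"fingers":-1},
    {"rx":0,"ry":0,"rz":0,"tx":0,"ty":0,"tz":0,"fingers":-1},
    {"rx":0,"ry":0,"rz":0,"tx":0,"ty":0,"tz":-0.02,"fingers":-1},
    {"rx":0,"ry":0,"rz":0,"tx":0,"ty":0,"tz":-0.02,"fingers":-1},
    {"rx":0,"ry":0,"rz":0,"tx":0,"ty":0,"tz":-0.02,"fingers":-1},
    {"rx":0,"ry":0,"rz":0,"tx":0,"ty":0,"tz":0,"fingers":-1},
    {"rx":0,"ry":0,"rz":0,"tx":0,"ty":0,"tz":0,"fingers":-1},
    {"rx":0,"ry":0,"rz":0,"tx":0,"ty":0,"tz":0,"fingers":-1},
    {"rx":0,"ry":0,"rz":0,"tx":0,"ty":0,"tz":0,"fingers":-1}
  ]
}}

```text
time: 4.2
tcp_pos: [625.0, -3.8, 171.2]
orientation: [180.0, 0.1, 170.0]
ft_force: [-0.4, 0.6, 0.3]
grip_width: 0.2
finger_force: 0.0
```

```bash
python3 - <<'E'
from h import *
st()
p=capture("wrist");cv2.imwrite("pics/w1.png",p["img"])
for z,n in [(126,"h")]:
    print([(np.round(d["point"],1),d["score"]) for d in landmark_of(p,"upper_drawer_handle")])
E
```

```text
4.2 [625.   -3.8 171.2] [1.8e+02 1.0e-01 1.7e+02] F [-0.4  0.6  0.3] w 0.2 g 0.0
[(array([596.4,  -1.1, 125.6]), 0.71)]
```

View pics/w1.png

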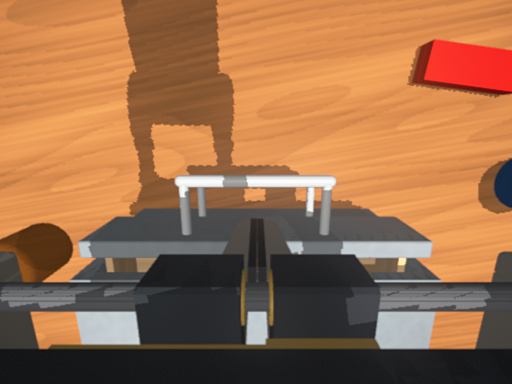

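The wrist view shows the bar level at row 182, columns 177–333, so the yaw matches. The drawer front's top edge is around row 240, with the fingers just in front of or over it. I compute the exact positions from this.

```bash
python3 - <<'E'
from h import *
p=capture("wrist")
H=ray(p,[[178,182],[333,182],[255,182]],126);print(H.round(1).tolist())
d=H[0]-H[1];print(np.degrees(np.arctan2(-d[1],-d[0])))
print(ray(p,[[82,252],[428,250]],150).round(1).tolist(), ray(p,[[82,240],[428,240]],150).round(1).tolist())
a=p["R"]@[625,-3.8,171.2]+p["t"];print(a,p["fx"]*a[0]/a[2]+p["cx"],p["fy"]*a[1]/a[2]+p["cy"])
E
```

```text
[[587.7, -62.0, 126.0], [609.5, 60.3, 126.0], [598.6, -1.3, 126.0]]
79.89831037778993
[[624.0, -139.6, 150.0], [668.6, 119.9, 150.0]] [[614.6, -136.3, 150.0], [660.3, 120.1, 150.0]]
[  0.78899877  27.02226906 181.15218891] 257.87472547627425 235.1126893499215
```

Request:
{"name": "servo_tool", "arguments": {
  "moves": [
    {"rx":0,"ry":0,"rz":0,"tx":0,"ty":0,"tz":-0.028,"fingers":-1},
    {"rx":0,"ry":0,"rz":0,"tx":0,"ty":0,"tz":-0.028,"fingers":-1},
    {"rx":0,"ry":0,"rz":0,"tx":0,"ty":0,"tz":-0.028,"fingers":-1},
    {"rx":0,"ry":0,"rz":0,"tx":0,"ty":0,"tz":0,"fingers":-1},
    {"rx":0,"ry":0,"rz":0,"tx":0,"ty":0,"tz":0,"fingers":-1},
    {"rx":0,"ry":0,"rz":0,"tx":-0.013,"ty":0.0023,"tz":0,"fingers":-1},
    {"rx":0,"ry":0,"rz":0,"tx":-0.013,"ty":0.0023,"tz":0,"fingers":-1},
    {"rx":0,"ry":0,"rz":0,"tx":-0.013,"ty":0.0023,"tz":0,"fingers":-1},
    {"rx":0,"ry":0,"rz":0,"tx":-0.013,"ty":0.0023,"tz":0,"fingers":-1},
    {"rx":0,"ry":0,"rz":0,"tx":-0.013,"ty":0.0023,"tz":0,"fingers":-1}
  ]
}}

```text
time: 5.18
tcp_pos: [577.4, 3.9, 109.2]
orientation: [-180.0, 0.3, 169.9]
ft_force: [1.8, -0.5, -0.9]
grip_width: 0.4
finger_force: 1.0
```

Request:
{"name": "servo_tool", "arguments": {
  "moves": [
    {"rx":0,"ry":0,"rz":0,"tx":-0.013,"ty":0.0023,"tz":0,"fingers":-1},
    {"rx":0,"ry":0,"rz":0,"tx":-0.013,"ty":0.0023,"tz":0,"fingers":-1},
    {"rx":0,"ry":0,"rz":0,"tx":-0.013,"ty":0.0023,"tz":0,"fingers":-1},
    {"rx":0,"ry":0,"rz":0,"tx":-0.013,"ty":0.0023,"tz":0,"fingers":-1},
    {"rx":0,"ry":0,"rz":0,"tx":-0.013,"ty":0.0023,"tz":0,"fingers":-1},
    {"rx":0,"ry":0,"rz":0,"tx":-0.013,"ty":0.0023,"tz":0,"fingers":-1},
    {"rx":0,"ry":0,"rz":0,"tx":-0.013,"ty":0.0023,"tz":0,"fingers":-1},
    {"rx":0,"ry":0,"rz":0,"tx":-0.013,"ty":0.0023,"tz":0,"fingers":-1},
    {"rx":0,"ry":0,"rz":0,"tx":0,"ty":0,"tz":0,"fingers":-1},
    {"rx":0,"ry":0,"rz":0,"tx":0,"ty":0,"tz":0,"fingers":-1}
  ]
}}

```text
time: 6.02
tcp_pos: [498.9, 17.9, 108.5]
orientation: [-180.0, 0.2, 169.9]
ft_force: [-0.2, 0.2, 0.4]
grip_width: 0.2
finger_force: 0.0
```

Request:
{"name": "servo_tool", "arguments": {
  "moves": [
    {"rx":0,"ry":0,"rz":0,"tx":-0.006,"ty":0.001,"tz":0,"fingers":-1},
    {"rx":0,"ry":0,"rz":0,"tx":-0.006,"ty":0.001,"tz":0,"fingers":-1},
    {"rx":0,"ry":0,"rz":0,"tx":-0.006,"ty":0.001,"tz":0,"fingers":-1},
    {"rx":0,"ry":0,"rz":0,"tx":-0.004,"ty":0.0007,"tz":0,"fingers":-1},
    {"rx":0,"ry":0,"rz":0,"tx":-0.004,"ty":0.0007,"tz":0,"fingers":-1},
    {"rx":0,"ry":0,"rz":0,"tx":-0.002,"ty":0.0004,"tz":0,"fingers":-1},
    {"rx":0,"ry":0,"rz":0,"tx":-0.002,"ty":0.0004,"tz":0,"fingers":-1},
    {"rx":0,"ry":0,"rz":0,"tx":-0.002,"ty":0.0004,"tz":0,"fingers":-1},
    {"rx":0,"ry":0,"rz":0,"tx":0,"ty":0,"tz":0,"fingers":-1},
    {"rx":0,"ry":0,"rz":0,"tx":0,"ty":0,"tz":0,"fingers":-1}
  ]
}}

```text
time: 6.85
tcp_pos: [478.2, 21.4, 107.4]
orientation: [180.0, 0.7, 169.9]
ft_force: [17.1, -1.1, -11.0]
grip_width: 0.3
finger_force: 8.7
```

Force holds at 17 N, so the drawer is at its stop. I back off, rise, and look.

Request:
{"name": "servo_tool", "arguments": {
  "moves": [
    {"rx":0,"ry":0,"rz":0,"tx":0.015,"ty":-0.0025,"tz":0,"fingers":-1},
    {"rx":0,"ry":0,"rz":0,"tx":0,"ty":0,"tz":0,"fingers":-1},
    {"rx":0,"ry":0,"rz":0,"tx":0,"ty":0,"tz":0.03,"fingers":-1},
    {"rx":0,"ry":0,"rz":0,"tx":0,"ty":0,"tz":0.04,"fingers":-1},
    {"rx":0,"ry":0,"rz":0,"tx":0,"ty":0,"tz":0.04,"fingers":1},
    {"rx":0,"ry":0,"rz":0,"tx":0,"ty":0,"tz":0.04,"fingers":1},
    {"rx":0,"ry":0,"rz":0,"tx":-0.02,"ty":0.05,"tz":0,"fingers":1},
    {"rx":0,"ry":0,"rz":0,"tx":-0.01,"ty":0.05,"tz":0,"fingers":1},
    {"rx":0,"ry":0,"rz":0,"tx":-0.01,"ty":0.05,"tz":0,"fingers":1},
    {"rx":0,"ry":0,"rz":0,"tx":0,"ty":0.05,"tz":0,"fingers":1}
  ]
}}

```text
time: 7.68
tcp_pos: [452.6, 171.8, 218.8]
orientation: [-180.0, -0.1, 169.9]
ft_force: [0.6, -0.2, 0.4]
grip_width: 38.5
finger_force: 0.0
```

Request:
{"name": "servo_tool", "arguments": {
  "moves": [
    {"rx":0,"ry":0,"rz":0,"tx":0,"ty":0.05,"tz":0,"fingers":1},
    {"rx":0,"ry":0,"rz":0,"tx":0,"ty":0.05,"tz":0,"fingers":1},
    {"rx":0,"ry":0,"rz":0,"tx":0,"ty":0.05,"tz":0,"fingers":1},
    {"rx":0,"ry":0,"rz":-0.035,"tx":0,"ty":0.05,"tz":0,"fingers":1},
    {"rx":0,"ry":0,"rz":-0.035,"tx":0,"ty":0.05,"tz":0,"fingers":1},
    {"rx":0,"ry":0,"rz":-0.035,"tx":0,"ty":0,"tz":0,"fingers":1},
    {"rx":0,"ry":0,"rz":-0.035,"tx":0,"ty":0,"tz":0,"fingers":1},
    {"rx":0,"ry":0,"rz":-0.035,"tx":0,"ty":0,"tz":0,"fingers":1},
    {"rx":0,"ry":0,"rz":0,"tx":0,"ty":0,"tz":0,"fingers":1},
    {"rx":0,"ry":0,"rz":0,"tx":0,"ty":0,"tz":0,"fingers":1}
  ]
}}

```text
time: 8.52
tcp_pos: [454.1, 357.6, 218.5]
orientation: [-179.9, -0.0, 138.6]
ft_force: [-0.1, 0.4, 0.6]
grip_width: 92.2
finger_force: 0.0
```

```bash
python3 - <<'E'
from h import *
st()
p=capture("top")
cv2.imwrite("pics/top2.png",cv2.resize(p["img"][60:260,110:340],None,fx=3,fy=3,interpolation=cv2.INTER_CUBIC))
q=capture("wrist");cv2.imwrite("pics/w2.png",q["img"])
for n,i in [("top",p),("side",capture("side"))]:
    for o in ["upper_drawer_handle","case_mouth","lane","stone"]:
        print(n,o,[(np.round(d["point"],1).tolist(),round(d["score"],2)) for d in landmark_of(i,o)][:4])
print([(np.round(d["point"],1).tolist(),round(d["score"],2)) for d in landmark_of(q,"stone")])
for d in trace(q,"stone"): print(rect(q,d["mask"],25),d["score"])
E
```

```text
8.52 [454.1 357.6 218.5] [-179.9   -0.   138.6] F [-0.1  0.4  0.6] w 92.2 g 0.0
top upper_drawer_handle [([465.7, 22.1, 124.5], 0.88)]
top case_mouth [([592.1, 28.9, 84.2], 0.88)]
top lane [([578.8, -42.9, 86.8], 0.96)]
top stone [([431.3, 378.3, 1.6], 0.69), ([534.3, 253.2, -2.9], 0.66), ([565.6, 396.5, 0.7], 0.58), ([292.6, 373.2, -1.6], 0.49)]
side upper_drawer_handle []
side case_mouth [([592.3, 24.2, 81.2], 0.9)]
side lane [([581.5, -44.9, 86.1], 0.79)]
side stone [([285.1, 370.9, -0.2], 0.94), ([536.8, 250.8, 2.0], 0.7), ([564.9, 393.7, -2.9], 0.65), ([430.8, 380.1, -0.2], 0.62)]
[([569.3, 395.8, -0.9], 0.88), ([432.7, 376.9, 2.4], 0.85), ([287.6, 369.9, -0.6], 0.84), ([542.3, 255.1, -2.3], 0.66)]
[532.  255.7 112.2  50.1  72.8] 0.97
[555.5 396.3  72.7  29.4 -24.8] 0.88
[426.4 377.1 109.8  42.1  48.6] 0.67
[292.2 372.5  80.2  33.3 -49.2] 0.58
```

View pics/top2.png

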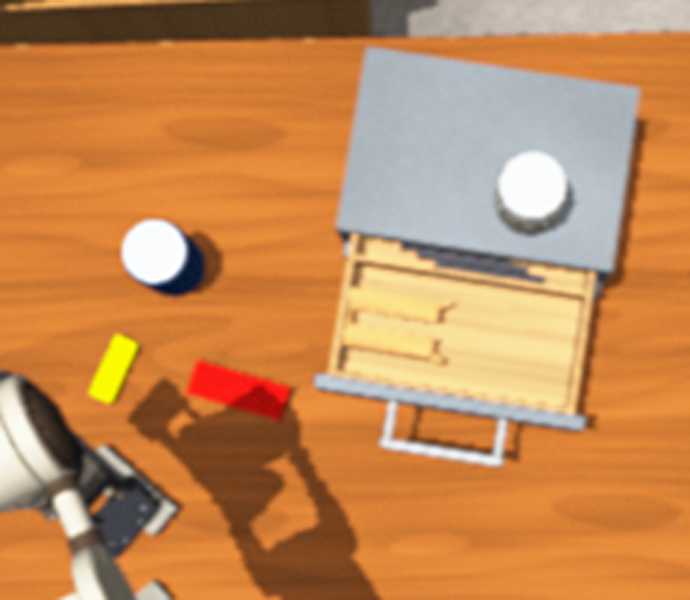

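View pics/w2.png

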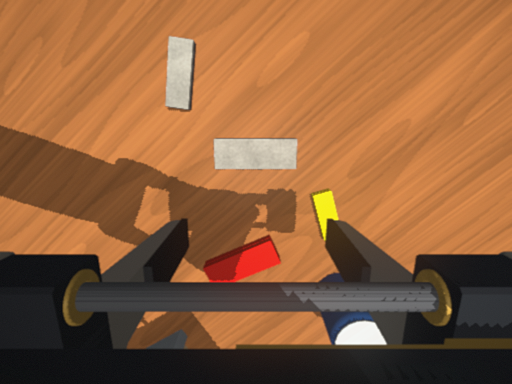

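The drawer is fully open. The case mouth with its wings is near crop (440,325), opening to -y, and the lane is clear. The wrist view shows the stone at (255,153), its length along the finger line, so I turn the tool -90° and grip it 25 mm to the tail side of centre.

Request:
{"name": "servo_tool", "arguments": {
  "moves": [
    {"rx":0,"ry":0,"rz":-0.0385,"tx":-0.0055,"ty":0,"tz":0,"fingers":1},
    {"rx":0,"ry":0,"rz":-0.0385,"tx":-0.0055,"ty":0,"tz":0,"fingers":1},
    {"rx":0,"ry":0,"rz":-0.0385,"tx":-0.0055,"ty":0,"tz":0,"fingers":1},
    {"rx":0,"ry":0,"rz":-0.0385,"tx":-0.0055,"ty":0,"tz":0,"fingers":1},
    {"rx":0,"ry":0,"rz":-0.0385,"tx":-0.0055,"ty":0,"tz":0,"fingers":1},
    {"rx":0,"ry":0,"rz":-0.0385,"tx":-0.0055,"ty":0,"tz":0,"fingers":1},
    {"rx":0,"ry":0,"rz":-0.0385,"tx":-0.0055,"ty":0,"tz":0,"fingers":1},
    {"rx":0,"ry":0,"rz":-0.0385,"tx":-0.0055,"ty":0,"tz":0,"fingers":1},
    {"rx":0,"ry":0,"rz":-0.0385,"tx":-0.0055,"ty":0,"tz":0,"fingers":1},
    {"rx":0,"ry":0,"rz":-0.0385,"tx":-0.0055,"ty":0.0015,"tz":0,"fingers":1}
  ]
}}

```text
time: 10.0
tcp_pos: [413.5, 359.0, 219.1]
orientation: [180.0, 0.0, 68.8]
ft_force: [0.5, 0.2, 0.7]
grip_width: 91.4
finger_force: 0.0
```

Request:
{"name": "servo_tool", "arguments": {
  "moves": [
    {"rx":0,"ry":0,"rz":-0.0385,"tx":0,"ty":0,"tz":0,"fingers":1},
    {"rx":0,"ry":0,"rz":-0.0385,"tx":0,"ty":0,"tz":0,"fingers":1},
    {"rx":0,"ry":0,"rz":-0.0385,"tx":0,"ty":0,"tz":-0.03,"fingers":1},
    {"rx":0,"ry":0,"rz":0,"tx":0,"ty":0,"tz":-0.04,"fingers":1},
    {"rx":0,"ry":0,"rz":0,"tx":0,"ty":0,"tz":-0.04,"fingers":1},
    {"rx":0,"ry":0,"rz":0,"tx":0,"ty":0,"tz":-0.04,"fingers":1},
    {"rx":0,"ry":0,"rz":0,"tx":0,"ty":0,"tz":-0.04,"fingers":1},
    {"rx":0,"ry":0,"rz":0,"tx":0,"ty":0,"tz":0,"fingers":1},
    {"rx":0,"ry":0,"rz":0,"tx":0,"ty":0,"tz":0,"fingers":1},
    {"rx":0,"ry":0,"rz":0,"tx":0,"ty":0,"tz":0,"fingers":1}
  ]
}}

```text
time: 10.83
tcp_pos: [414.9, 359.7, 78.5]
orientation: [179.9, -0.1, 48.4]
ft_force: [0.6, -0.1, 0.9]
grip_width: 92.0
finger_force: 0.0
```

```bash
python3 - <<'E'
from h import *
st()
for n in ["wrist","top"]:
    q=capture(n)
    print([(np.round(d["point"],1).tolist(),round(d["score"],2)) for d in landmark_of(q,"stone")])
    for d in trace(q,"stone"): print(rect(q,d["mask"],25),round(d["score"],2))
E
```

```text
10.83 [414.9 359.7  78.5] [ 1.799e+02 -1.000e-01  4.840e+01] F [ 0.6 -0.1  0.9] w 92.0 g 0.0
[([430.8, 376.2, 6.4], 0.88), ([542.4, 255.2, 3.4], 0.63), ([572.9, 393.7, -1.2], 0.63)]
[324.6 359.   25.7  19.2 -41.7] 0.8
[427.3 377.4 107.9  40.4  48.3] 0.65
[532.8 258.7 115.7  49.1  72.9] 0.59
[557.9 396.3  75.4  27.3 -24.9] 0.58
[([429.8, 378.5, 0.7], 0.61), ([564.6, 398.8, -0.2], 0.5), ([294.0, 373.5, -2.8], 0.49), ([716.5, -70.3, 153.9], 0.19)]
[565.3 389.7  73.6  34.8 -19.9] 0.78
[536.1 251.9 112.7  40.9  71.8] 0.62
[402.3 345.6  44.6  35.8 -45. ] 0.57
[3.126e+02 3.420e+02 2.330e+01 2.010e+01 1.000e-01] 0.41
[574.2   5.3 302.9 238.   80.4] 0.27
```

Request:
{"name": "servo_tool", "arguments": {
  "force": 50,
  "moves": [
    {"rx":0,"ry":0,"rz":0,"tx":0,"ty":0,"tz":-0.04,"fingers":1},
    {"rx":0,"ry":0,"rz":0,"tx":0,"ty":0,"tz":-0.035,"fingers":1},
    {"rx":0,"ry":0,"rz":0,"tx":0,"ty":0,"tz":-0.024,"fingers":1},
    {"rx":0,"ry":0,"rz":0,"tx":0,"ty":0,"tz":0,"fingers":1},
    {"rx":0,"ry":0,"rz":0,"tx":0,"ty":0,"tz":0,"fingers":-1},
    {"rx":0,"ry":0,"rz":0,"tx":0,"ty":0,"tz":0,"fingers":-1},
    {"rx":0,"ry":0,"rz":0,"tx":0,"ty":0,"tz":0,"fingers":-1},
    {"rx":0,"ry":0,"rz":0,"tx":0,"ty":0,"tz":0,"fingers":-1},
    {"rx":0,"ry":0,"rz":0,"tx":0,"ty":0,"tz":0,"fingers":-1},
    {"rx":0,"ry":0,"rz":0,"tx":0,"ty":0,"tz":0,"fingers":-1}
  ]
}}

```text
time: 11.97
tcp_pos: [413.7, 359.1, 2.5]
orientation: [180.0, -0.0, 48.4]
ft_force: [-0.7, -0.2, 0.3]
grip_width: 54.1
finger_force: 0.0
```

Request:
{"name": "servo_tool", "arguments": {
  "moves": [
    {"rx":0,"ry":0,"rz":0,"tx":0,"ty":0,"tz":0,"fingers":-1},
    {"rx":0,"ry":0,"rz":0,"tx":0,"ty":0,"tz":0,"fingers":-1},
    {"rx":0,"ry":0,"rz":0,"tx":0,"ty":0,"tz":0,"fingers":-1},
    {"rx":0,"ry":0,"rz":0,"tx":0,"ty":0,"tz":0,"fingers":-1},
    {"rx":0,"ry":0,"rz":0,"tx":0,"ty":0,"tz":0,"fingers":-1},
    {"rx":0,"ry":0,"rz":0,"tx":0,"ty":0,"tz":0.01,"fingers":-1},
    {"rx":0,"ry":0,"rz":0,"tx":0,"ty":0,"tz":0.03,"fingers":-1},
    {"rx":0,"ry":0,"rz":0,"tx":0,"ty":0,"tz":0.04,"fingers":-1},
    {"rx":0,"ry":0,"rz":0,"tx":0,"ty":0,"tz":0.04,"fingers":-1},
    {"rx":0,"ry":0,"rz":0,"tx":0,"ty":0,"tz":0.04,"fingers":-1}
  ]
}}

```text
time: 12.8
tcp_pos: [413.0, 358.6, 123.5]
orientation: [-180.0, 0.1, 48.4]
ft_force: [0.4, 0.3, -2.1]
grip_width: 39.4
finger_force: 50.0
```

Request:
{"name": "servo_tool", "arguments": {
  "moves": [
    {"rx":0,"ry":0,"rz":0.0176,"tx":0,"ty":0,"tz":0.035,"fingers":-1},
    {"rx":0,"ry":0,"rz":0.0176,"tx":0.0136,"ty":-0.0355,"tz":0.035,"fingers":-1},
    {"rx":0,"ry":0,"rz":0.0176,"tx":0.0136,"ty":-0.0355,"tz":0.035,"fingers":-1},
    {"rx":0,"ry":0,"rz":0.0176,"tx":0.0136,"ty":-0.0355,"tz":0,"fingers":-1},
    {"rx":0,"ry":0,"rz":0.0176,"tx":0.0136,"ty":-0.0355,"tz":0,"fingers":-1},
    {"rx":0,"ry":0,"rz":0.0176,"tx":0.0136,"ty":-0.0355,"tz":0,"fingers":-1},
    {"rx":0,"ry":0,"rz":0.0176,"tx":0.0136,"ty":-0.0355,"tz":0,"fingers":-1},
    {"rx":0,"ry":0,"rz":0.0176,"tx":0.0136,"ty":-0.0355,"tz":0,"fingers":-1},
    {"rx":0,"ry":0,"rz":0.0176,"tx":0.0136,"ty":-0.0355,"tz":0,"fingers":-1},
    {"rx":0,"ry":0,"rz":0.0176,"tx":0.0136,"ty":-0.0355,"tz":0,"fingers":-1}
  ]
}}

```text
time: 13.63
tcp_pos: [505.4, 118.0, 201.2]
orientation: [-180.0, 0.0, 80.2]
ft_force: [0.3, 0.7, -1.8]
grip_width: 39.6
finger_force: 50.0
```

Request:
{"name": "servo_tool", "arguments": {
  "moves": [
    {"rx":0,"ry":0,"rz":0,"tx":0.0136,"ty":-0.0355,"tz":0,"fingers":-1},
    {"rx":0,"ry":0,"rz":0,"tx":0.0136,"ty":-0.0355,"tz":0,"fingers":-1},
    {"rx":0,"ry":0,"rz":0,"tx":0.0136,"ty":-0.0355,"tz":0,"fingers":-1},
    {"rx":0,"ry":0,"rz":0,"tx":0.0136,"ty":-0.0355,"tz":0,"fingers":-1},
    {"rx":0,"ry":0,"rz":0,"tx":0.0136,"ty":-0.0355,"tz":0,"fingers":-1},
    {"rx":0,"ry":0,"rz":0,"tx":0.0136,"ty":-0.0355,"tz":0,"fingers":-1},
    {"rx":0,"ry":0,"rz":0,"tx":0.0136,"ty":-0.0355,"tz":0,"fingers":-1},
    {"rx":0,"ry":0,"rz":0,"tx":0,"ty":0,"tz":0,"fingers":-1},
    {"rx":0,"ry":0,"rz":0,"tx":0,"ty":0,"tz":0,"fingers":-1},
    {"rx":0,"ry":0,"rz":0,"tx":0,"ty":0,"tz":0,"fingers":-1}
  ]
}}

```text
time: 14.47
tcp_pos: [576.3, -66.4, 200.8]
orientation: [-179.9, -0.0, 80.0]
ft_force: [-0.3, -0.1, -1.8]
grip_width: 39.8
finger_force: 50.0
```

```bash
python3 - <<'E'
from h import *
st()
q=capture("wrist");cv2.imwrite("pics/w3.png",q["img"])
for n,i in [("w",q),("side",capture("side")),("top",capture("top"))]:
    for o in ["case_mouth","lane","can","stone"]:
        print(n,o,[(np.round(d["point"],1).tolist(),round(d["score"],2)) for d in landmark_of(i,o)][:2])
E
```

```text
14.47 [576.3 -66.4 200.8] [-179.9   -0.    80. ] F [-0.3 -0.1 -1.8] w 39.8 g 50.0
w case_mouth [([593.3, 28.1, 85.5], 0.85)]
w lane []
w can [([716.8, -70.9, 154.3], 0.6)]
w stone [([760.7, -25.9, 1.3], 0.72), ([581.0, -43.1, 197.5], 0.59)]
side case_mouth [([592.1, 22.0, 82.4], 0.94)]
side lane [([582.6, -44.7, 84.4], 0.8), ([466.3, 23.6, 123.4], 0.25)]
side can [([716.7, -72.1, 151.5], 0.61), ([579.5, -47.3, 84.5], 0.29)]
side stone [([291.1, 369.4, 1.4], 0.93), ([565.9, 394.3, -5.8], 0.91)]
top case_mouth [([593.1, 28.2, 85.6], 0.59)]
top lane [([581.0, -44.8, 85.5], 0.84)]
top can [([720.5, -67.6, 152.5], 0.66), ([683.4, 329.6, -0.8], 0.23)]
top stone [([540.4, 252.2, -2.4], 0.84), ([295.9, 371.7, -2.9], 0.79)]
```

View pics/w3.png

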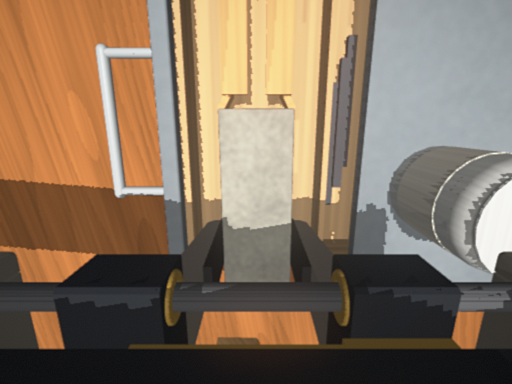

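The wrist view shows the stone pointing at the case. The stone's end spans columns 219–294 at row 108, and the case roof strips span 223–247 and 267–292 at row 95, all nearly in line. I work out the residual offset from this.

```bash
python3 - <<'E'
from h import *
s=st()
q=capture("wrist");g=cv2.cvtColor(q["img"],cv2.COLOR_BGR2GRAY).astype(float)
t=np.radians(-10);u=np.array([np.cos(t),np.sin(t)]);v=np.array([-u[1],u[0]]);o=np.array([576.3,-66.4])
def f(uv,z):
    w=ray(q,uv,z)[:,:2]-o;return np.c_[w@u,w@v].round(1).tolist()
print("roof",f([[223,95],[247,95],[267,95],[292,95]],120))
print("stone top",f([[219,108],[294,108],[220,180],[292,180]],222))
for r in (10,30,50,70,85):
    d=np.diff(cv2.blur(g,(1,5))[r]);i=np.argsort(-abs(d[200:310]))[:9]+200
    print(r,sorted((int(k),int(d[k])) for k in i))
print("can",f([[390,185]],200))
E
```

```text
15.22 [576.9 -67.  201.1] [-180.   -0.   80.] F [-0.2 -0.2 -2.3] w 39.6 g 50.0
roof [[-29.9, 93.8], [-9.1, 93.8], [8.2, 93.8], [29.8, 93.7]]
stone top [[-20.2, 77.5], [18.6, 77.5], [-21.0, 39.5], [18.8, 39.4]]
10 [(227, 6), (244, -22), (245, -36), (246, -18), (248, 30), (249, 28), (250, 13), (264, -14), (275, 6)]
30 [(244, -8), (245, -43), (246, -28), (248, 7), (249, 32), (250, 35), (251, 7), (264, -13), (307, 6)]
50 [(208, -5), (244, -9), (245, -44), (246, -28), (248, 20), (249, 49), (250, 15), (265, -4), (306, 5)]
70 [(222, 7), (244, -8), (245, -36), (246, -31), (249, 19), (250, 44), (251, 18), (264, -15), (266, 5)]
85 [(244, -6), (245, -30), (246, -32), (247, -11), (248, 15), (249, 43), (250, 16), (251, 5), (305, 5)]
can [[84.4, 31.7]]
```

Request:
{"name": "servo_tool", "arguments": {
  "moves": [
    {"rx":0,"ry":0,"rz":0,"tx":0,"ty":0,"tz":-0.03,"fingers":-1},
    {"rx":0,"ry":0,"rz":0,"tx":0,"ty":0,"tz":-0.03,"fingers":-1},
    {"rx":0,"ry":0,"rz":0,"tx":0,"ty":0,"tz":-0.03,"fingers":-1},
    {"rx":0,"ry":0,"rz":0,"tx":0,"ty":0,"tz":-0.03,"fingers":-1},
    {"rx":0,"ry":0,"rz":0,"tx":0,"ty":0,"tz":-0.014,"fingers":-1},
    {"rx":0,"ry":0,"rz":0,"tx":0,"ty":0,"tz":0,"fingers":-1},
    {"rx":0,"ry":0,"rz":0,"tx":0,"ty":0,"tz":-0.003,"fingers":-1},
    {"rx":0,"ry":0,"rz":0,"tx":0,"ty":0,"tz":-0.003,"fingers":-1},
    {"rx":0,"ry":0,"rz":0,"tx":0,"ty":0,"tz":0,"fingers":-1},
    {"rx":0,"ry":0,"rz":0,"tx":0,"ty":0,"tz":0,"fingers":-1}
  ]
}}

```text
time: 16.1
tcp_pos: [577.7, -67.2, 97.4]
orientation: [179.9, 0.0, 80.0]
ft_force: [0.0, -0.3, -2.2]
grip_width: 39.5
finger_force: 50.0
```

Request:
{"name": "servo_tool", "arguments": {
  "moves": [
    {"rx":0,"ry":0,"rz":0,"tx":0,"ty":0,"tz":-0.003,"fingers":-1},
    {"rx":0,"ry":0,"rz":0,"tx":0,"ty":0,"tz":-0.003,"fingers":-1},
    {"rx":0,"ry":0,"rz":0,"tx":0,"ty":0,"tz":-0.002,"fingers":-1},
    {"rx":0,"ry":0,"rz":0,"tx":0,"ty":0,"tz":0,"fingers":-1},
    {"rx":0,"ry":0,"rz":0,"tx":0,"ty":0,"tz":0,"fingers":-1},
    {"rx":0,"ry":0,"rz":0,"tx":0,"ty":0,"tz":0,"fingers":-1},
    {"rx":0,"ry":0,"rz":0,"tx":0,"ty":0,"tz":0,"fingers":-1},
    {"rx":0,"ry":0,"rz":0,"tx":0,"ty":0,"tz":0,"fingers":-1},
    {"rx":0,"ry":0,"rz":0,"tx":0,"ty":0,"tz":0,"fingers":-1},
    {"rx":0,"ry":0,"rz":0,"tx":0,"ty":0,"tz":0,"fingers":-1}
  ]
}}

```text
time: 16.93
tcp_pos: [576.9, -67.0, 90.1]
orientation: [180.0, 0.0, 80.0]
ft_force: [-0.6, -1.0, -2.5]
grip_width: 39.8
finger_force: 50.0
```

Request:
{"name": "servo_tool", "arguments": {
  "moves": [
    {"rx":0,"ry":0,"rz":0,"tx":0,"ty":0,"tz":-0.001,"fingers":-1},
    {"rx":0,"ry":0,"rz":0,"tx":0,"ty":0,"tz":-0.001,"fingers":-1},
    {"rx":0,"ry":0,"rz":0,"tx":0,"ty":0,"tz":-0.001,"fingers":-1},
    {"rx":0,"ry":0,"rz":0,"tx":0,"ty":0,"tz":-0.001,"fingers":-1},
    {"rx":0,"ry":0,"rz":0,"tx":0,"ty":0,"tz":0,"fingers":-1},
    {"rx":0,"ry":0,"rz":0,"tx":0,"ty":0,"tz":0,"fingers":-1},
    {"rx":0,"ry":0,"rz":0,"tx":0,"ty":0,"tz":0,"fingers":-1},
    {"rx":0,"ry":0,"rz":0,"tx":0,"ty":0,"tz":0,"fingers":-1},
    {"rx":0,"ry":0,"rz":0,"tx":0,"ty":0,"tz":0,"fingers":-1},
    {"rx":0,"ry":0,"rz":0,"tx":0,"ty":0,"tz":0,"fingers":-1}
  ]
}}

```text
time: 17.77
tcp_pos: [578.5, -67.3, 89.4]
orientation: [179.8, 0.0, 80.0]
ft_force: [-1.3, 0.2, 7.6]
grip_width: 39.5
finger_force: 50.0
```

Request:
{"name": "servo_tool", "arguments": {
  "moves": [
    {"rx":0,"ry":0,"rz":0,"tx":0,"ty":0,"tz":0.002,"fingers":-1},
    {"rx":0,"ry":0,"rz":0,"tx":0,"ty":0,"tz":0,"fingers":-1},
    {"rx":0,"ry":0,"rz":0,"tx":0.0015,"ty":0.0084,"tz":0,"fingers":-1},
    {"rx":0,"ry":0,"rz":0,"tx":0.0015,"ty":0.0084,"tz":0,"fingers":-1},
    {"rx":0,"ry":0,"rz":0,"tx":0.0015,"ty":0.0084,"tz":0,"fingers":-1},
    {"rx":0,"ry":0,"rz":0,"tx":0.0015,"ty":0.0084,"tz":0,"fingers":-1},
    {"rx":0,"ry":0,"rz":0,"tx":0.0015,"ty":0.0084,"tz":0,"fingers":-1},
    {"rx":0,"ry":0,"rz":0,"tx":0,"ty":0,"tz":0,"fingers":-1},
    {"rx":0,"ry":0,"rz":0,"tx":0,"ty":0,"tz":0,"fingers":-1},
    {"rx":0,"ry":0,"rz":0,"tx":0,"ty":0,"tz":0,"fingers":-1}
  ]
}}

```text
time: 18.6
tcp_pos: [583.3, -34.3, 89.4]
orientation: [179.9, -0.1, 80.1]
ft_force: [1.3, 0.0, 6.2]
grip_width: 39.6
finger_force: 50.0
```

Request:
{"name": "servo_tool", "arguments": {
  "moves": [
    {"rx":0,"ry":0,"rz":0,"tx":0.0015,"ty":0.0084,"tz":0.001,"fingers":-1},
    {"rx":0,"ry":0,"rz":0,"tx":0.0015,"ty":0.0084,"tz":0,"fingers":-1},
    {"rx":0,"ry":0,"rz":0,"tx":0.0015,"ty":0.0084,"tz":0,"fingers":-1},
    {"rx":0,"ry":0,"rz":0,"tx":0.0015,"ty":0.0084,"tz":0,"fingers":-1},
    {"rx":0,"ry":0,"rz":0,"tx":0.0015,"ty":0.0084,"tz":0,"fingers":-1},
    {"rx":0,"ry":0,"rz":0,"tx":0,"ty":0,"tz":0,"fingers":-1},
    {"rx":0,"ry":0,"rz":0,"tx":0,"ty":0,"tz":0,"fingers":-1},
    {"rx":0,"ry":0,"rz":0,"tx":0,"ty":0,"tz":0,"fingers":-1},
    {"rx":0,"ry":0,"rz":0,"tx":0,"ty":0,"tz":0,"fingers":-1},
    {"rx":0,"ry":0,"rz":0,"tx":0,"ty":0,"tz":0,"fingers":-1}
  ]
}}

```text
time: 19.43
tcp_pos: [588.1, -3.5, 89.4]
orientation: [-180.0, -0.1, 80.0]
ft_force: [0.2, 3.8, 3.4]
grip_width: 39.6
finger_force: 50.0
```

Request:
{"name": "servo_tool", "arguments": {
  "moves": [
    {"rx":0,"ry":0,"rz":0,"tx":0,"ty":0,"tz":0,"fingers":0.2},
    {"rx":0,"ry":0,"rz":0,"tx":0,"ty":0,"tz":0,"fingers":0.2},
    {"rx":0,"ry":0,"rz":0,"tx":0,"ty":0,"tz":0,"fingers":0.2},
    {"rx":0,"ry":0,"rz":0,"tx":0,"ty":0,"tz":0.002,"fingers":0.2},
    {"rx":0,"ry":0,"rz":0,"tx":-0.0025,"ty":-0.0145,"tz":0,"fingers":0.2},
    {"rx":0,"ry":0,"rz":0,"tx":-0.0025,"ty":-0.0145,"tz":0,"fingers":0.2},
    {"rx":0,"ry":0,"rz":0,"tx":-0.0025,"ty":-0.0145,"tz":0,"fingers":0.2},
    {"rx":0,"ry":0,"rz":0,"tx":-0.0025,"ty":-0.0145,"tz":0,"fingers":0.2},
    {"rx":0,"ry":0,"rz":0,"tx":-0.0025,"ty":-0.0145,"tz":0,"fingers":0.2},
    {"rx":0,"ry":0,"rz":0,"tx":0,"ty":0,"tz":0,"fingers":0.2}
  ]
}}

```text
time: 20.27
tcp_pos: [578.4, -60.9, 90.9]
orientation: [180.0, 0.0, 79.9]
ft_force: [0.0, -0.7, 0.4]
grip_width: 55.2
finger_force: 0.0
```

Request:
{"name": "servo_tool", "arguments": {
  "force": 20,
  "moves": [
    {"rx":0,"ry":0,"rz":0,"tx":0,"ty":0,"tz":0,"fingers":-1},
    {"rx":0,"ry":0,"rz":0,"tx":0,"ty":0,"tz":0,"fingers":-1},
    {"rx":0,"ry":0,"rz":0,"tx":0,"ty":0,"tz":0,"fingers":-1},
    {"rx":0,"ry":0,"rz":0,"tx":0,"ty":0,"tz":0,"fingers":-1},
    {"rx":0,"ry":0,"rz":0,"tx":0,"ty":0,"tz":0,"fingers":-1},
    {"rx":0,"ry":0,"rz":0,"tx":0,"ty":0,"tz":0,"fingers":-1},
    {"rx":0,"ry":0,"rz":0,"tx":0,"ty":0,"tz":0,"fingers":-1},
    {"rx":0,"ry":0,"rz":0,"tx":0,"ty":0,"tz":0,"fingers":-1},
    {"rx":0,"ry":0,"rz":0,"tx":0,"ty":0,"tz":0,"fingers":-1},
    {"rx":0,"ry":0,"rz":0,"tx":0,"ty":0,"tz":0,"fingers":-1}
  ]
}}

```text
time: 21.1
tcp_pos: [578.8, -58.3, 90.9]
orientation: [180.0, -0.0, 80.0]
ft_force: [-0.6, 0.1, 1.0]
grip_width: 0.5
finger_force: 0.0
```

```bash
python3 - <<'E'
from h import *
st()
q=capture("wrist");cv2.imwrite("pics/w4.png",q["img"])
E
```

```text
21.1 [578.8 -58.3  90.9] [180.  -0.  80.] F [-0.6  0.1  1. ] w 0.5 g 0.0
```

View pics/w4.png

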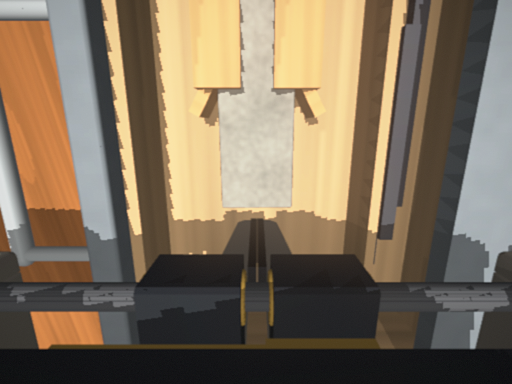

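The stone is straight in the case, its tail at row 207 (columns 221–293) just ahead of the closed fingers. I push now.

Request:
{"name": "servo_tool", "arguments": {
  "moves": [
    {"rx":0,"ry":0,"rz":0,"tx":0.0013,"ty":0.0074,"tz":0,"fingers":-1},
    {"rx":0,"ry":0,"rz":0,"tx":0.0013,"ty":0.0074,"tz":0,"fingers":-1},
    {"rx":0,"ry":0,"rz":0,"tx":0.0013,"ty":0.0074,"tz":0,"fingers":-1},
    {"rx":0,"ry":0,"rz":0,"tx":0.0013,"ty":0.0074,"tz":0,"fingers":-1},
    {"rx":0,"ry":0,"rz":0,"tx":0.0013,"ty":0.0074,"tz":0,"fingers":-1},
    {"rx":0,"ry":0,"rz":0,"tx":0.0013,"ty":0.0074,"tz":0,"fingers":-1},
    {"rx":0,"ry":0,"rz":0,"tx":0.0013,"ty":0.0074,"tz":0,"fingers":-1},
    {"rx":0,"ry":0,"rz":0,"tx":0.001,"ty":0.0054,"tz":0,"fingers":-1},
    {"rx":0,"ry":0,"rz":0,"tx":0,"ty":0,"tz":0,"fingers":-1},
    {"rx":0,"ry":0,"rz":0,"tx":0,"ty":0,"tz":0,"fingers":-1}
  ]
}}

```text
time: 21.98
tcp_pos: [586.3, -14.9, 90.8]
orientation: [-180.0, -0.0, 80.1]
ft_force: [-0.2, 0.2, -0.0]
grip_width: 0.3
finger_force: 0.0
```

Request:
{"name": "servo_tool", "arguments": {
  "moves": [
    {"rx":0,"ry":0,"rz":0,"tx":0.0004,"ty":0.0022,"tz":0,"fingers":-1},
    {"rx":0,"ry":0,"rz":0,"tx":0.0004,"ty":0.0022,"tz":0,"fingers":-1},
    {"rx":0,"ry":0,"rz":0,"tx":0.0004,"ty":0.0022,"tz":0,"fingers":-1},
    {"rx":0,"ry":0,"rz":0,"tx":0.0004,"ty":0.0022,"tz":0,"fingers":-1},
    {"rx":0,"ry":0,"rz":0,"tx":0,"ty":0,"tz":0,"fingers":-1},
    {"rx":0,"ry":0,"rz":0,"tx":0,"ty":0,"tz":0,"fingers":-1},
    {"rx":0,"ry":0,"rz":0,"tx":0,"ty":0,"tz":0,"fingers":-1},
    {"rx":0,"ry":0,"rz":0,"tx":0,"ty":0,"tz":0,"fingers":-1},
    {"rx":0,"ry":0,"rz":0,"tx":0,"ty":0,"tz":0,"fingers":-1},
    {"rx":0,"ry":0,"rz":0,"tx":0,"ty":0,"tz":0,"fingers":-1}
  ]
}}

```text
time: 22.82
tcp_pos: [587.6, -8.8, 90.9]
orientation: [180.0, -0.0, 80.0]
ft_force: [0.8, -0.1, -0.1]
grip_width: 0.4
finger_force: 0.0
```

Request:
{"name": "servo_tool", "arguments": {
  "moves": [
    {"rx":0,"ry":0,"rz":0,"tx":0.0003,"ty":0.0018,"tz":0,"fingers":-1},
    {"rx":0,"ry":0,"rz":0,"tx":0.0003,"ty":0.0018,"tz":0,"fingers":-1},
    {"rx":0,"ry":0,"rz":0,"tx":0.0003,"ty":0.0018,"tz":0,"fingers":-1},
    {"rx":0,"ry":0,"rz":0,"tx":0.0003,"ty":0.0018,"tz":0,"fingers":-1},
    {"rx":0,"ry":0,"rz":0,"tx":0.0003,"ty":0.0018,"tz":0,"fingers":-1},
    {"rx":0,"ry":0,"rz":0,"tx":0,"ty":0,"tz":0,"fingers":-1},
    {"rx":0,"ry":0,"rz":0,"tx":0,"ty":0,"tz":0,"fingers":-1},
    {"rx":0,"ry":0,"rz":0,"tx":0,"ty":0,"tz":0,"fingers":-1},
    {"rx":0,"ry":0,"rz":0,"tx":0,"ty":0,"tz":0,"fingers":-1},
    {"rx":0,"ry":0,"rz":0,"tx":0,"ty":0,"tz":0,"fingers":-1}
  ]
}}

```text
time: 23.65
tcp_pos: [588.7, -1.9, 90.9]
orientation: [180.0, -0.0, 80.0]
ft_force: [-1.0, -0.6, -0.3]
grip_width: 0.3
finger_force: 0.0
```

Request:
{"name": "servo_tool", "arguments": {
  "moves": [
    {"rx":0,"ry":0,"rz":0,"tx":0.0003,"ty":0.0016,"tz":0,"fingers":-1},
    {"rx":0,"ry":0,"rz":0,"tx":0.0003,"ty":0.0016,"tz":0,"fingers":-1},
    {"rx":0,"ry":0,"rz":0,"tx":0.0003,"ty":0.0016,"tz":0,"fingers":-1},
    {"rx":0,"ry":0,"rz":0,"tx":0.0003,"ty":0.0016,"tz":0,"fingers":-1},
    {"rx":0,"ry":0,"rz":0,"tx":0,"ty":0,"tz":0,"fingers":-1},
    {"rx":0,"ry":0,"rz":0,"tx":0,"ty":0,"tz":0,"fingers":-1},
    {"rx":0,"ry":0,"rz":0,"tx":0,"ty":0,"tz":0,"fingers":-1},
    {"rx":0,"ry":0,"rz":0,"tx":0,"ty":0,"tz":0,"fingers":-1},
    {"rx":0,"ry":0,"rz":0,"tx":0,"ty":0,"tz":0,"fingers":-1},
    {"rx":0,"ry":0,"rz":0,"tx":0,"ty":0,"tz":0,"fingers":-1}
  ]
}}

```text
time: 24.48
tcp_pos: [588.8, -1.7, 90.9]
orientation: [-180.0, 0.5, 80.0]
ft_force: [-4.3, -14.5, 1.3]
grip_width: 0.7
finger_force: 7.9
```

```bash
python3 - <<'E'
from h import *
st()
q=capture("wrist");cv2.imwrite("pics/w5.png",q["img"])
E
```

```text
24.48 [588.8  -1.7  90.9] [-180.     0.5   80. ] F [ -4.3 -14.5   1.3] w 0.7 g 7.9
```

View pics/w5.png

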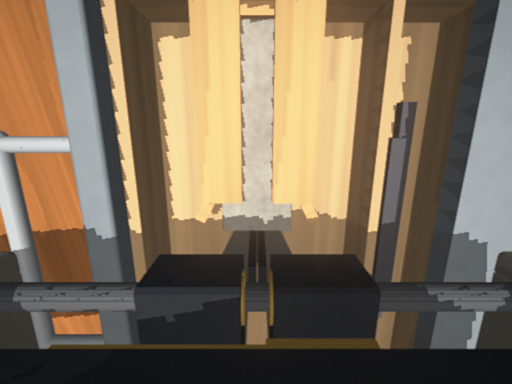

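The stone's nose is at the stop (row 17), 15 N resists the push, and about 20 mm stands out, so it is home. I now go round to the front of the handle to push the drawer shut.

Request:
{"name": "servo_tool", "arguments": {
  "moves": [
    {"rx":0,"ry":0,"rz":0,"tx":-0.0022,"ty":-0.0125,"tz":0,"fingers":-1},
    {"rx":0,"ry":0,"rz":0,"tx":0,"ty":0,"tz":0.02,"fingers":-1},
    {"rx":0,"ry":0,"rz":0,"tx":0,"ty":0,"tz":0.04,"fingers":-1},
    {"rx":0,"ry":0,"rz":0,"tx":0,"ty":0,"tz":0.05,"fingers":-1},
    {"rx":0,"ry":0,"rz":0,"tx":0,"ty":0,"tz":0.05,"fingers":-1},
    {"rx":0,"ry":0,"rz":0.0385,"tx":-0.0335,"ty":0.008,"tz":0,"fingers":-1},
    {"rx":0,"ry":0,"rz":0.0385,"tx":-0.0335,"ty":0.008,"tz":0,"fingers":-1},
    {"rx":0,"ry":0,"rz":0.0385,"tx":-0.0335,"ty":0.008,"tz":0,"fingers":-1},
    {"rx":0,"ry":0,"rz":0.0385,"tx":-0.0335,"ty":0.008,"tz":0,"fingers":-1},
    {"rx":0,"ry":0,"rz":0.0385,"tx":-0.0335,"ty":0.008,"tz":0,"fingers":-1}
  ]
}}

```text
time: 25.37
tcp_pos: [461.1, 23.9, 210.7]
orientation: [180.0, -0.0, 115.0]
ft_force: [-0.5, -0.1, 1.6]
grip_width: 0.8
finger_force: 0.0
```

Request:
{"name": "servo_tool", "arguments": {
  "moves": [
    {"rx":0,"ry":0,"rz":0.0385,"tx":-0.0335,"ty":0.008,"tz":0,"fingers":-1},
    {"rx":0,"ry":0,"rz":0.0385,"tx":0,"ty":0,"tz":0,"fingers":-1},
    {"rx":0,"ry":0,"rz":0.0385,"tx":0,"ty":0,"tz":0,"fingers":-1},
    {"rx":0,"ry":0,"rz":0.0385,"tx":0,"ty":0,"tz":0,"fingers":-1},
    {"rx":0,"ry":0,"rz":0.0385,"tx":0,"ty":0,"tz":0,"fingers":-1},
    {"rx":0,"ry":0,"rz":0.0385,"tx":0,"ty":0,"tz":0,"fingers":-1},
    {"rx":0,"ry":0,"rz":0.0385,"tx":0,"ty":0,"tz":0,"fingers":-1},
    {"rx":0,"ry":0,"rz":0.0385,"tx":0,"ty":0,"tz":0,"fingers":-1},
    {"rx":0,"ry":0,"rz":0,"tx":0,"ty":0,"tz":0,"fingers":-1},
    {"rx":0,"ry":0,"rz":0,"tx":0,"ty":0,"tz":0,"fingers":-1}
  ]
}}

```text
time: 26.2
tcp_pos: [437.2, 29.6, 210.9]
orientation: [180.0, 0.0, 169.9]
ft_force: [-0.3, -0.1, -0.4]
grip_width: 0.5
finger_force: 0.0
```

Request:
{"name": "servo_tool", "arguments": {
  "moves": [
    {"rx":0,"ry":0,"rz":0,"tx":-0.006,"ty":-0.005,"tz":-0.045,"fingers":-1},
    {"rx":0,"ry":0,"rz":0,"tx":0,"ty":0,"tz":-0.045,"fingers":-1},
    {"rx":0,"ry":0,"rz":0,"tx":0,"ty":0,"tz":-0.045,"fingers":-1},
    {"rx":0,"ry":0,"rz":0,"tx":0,"ty":0,"tz":0,"fingers":-1},
    {"rx":0,"ry":0,"rz":0,"tx":0.008,"ty":-0.0014,"tz":0,"fingers":-1},
    {"rx":0,"ry":0,"rz":0,"tx":0.008,"ty":-0.0014,"tz":0,"fingers":-1},
    {"rx":0,"ry":0,"rz":0,"tx":0.008,"ty":-0.0014,"tz":0,"fingers":-1},
    {"rx":0,"ry":0,"rz":0,"tx":0.008,"ty":-0.0014,"tz":0,"fingers":-1},
    {"rx":0,"ry":0,"rz":0,"tx":0.008,"ty":-0.0014,"tz":0,"fingers":-1},
    {"rx":0,"ry":0,"rz":0,"tx":0.008,"ty":-0.0014,"tz":0,"fingers":-1}
  ]
}}

```text
time: 27.03
tcp_pos: [470.1, 19.0, 110.7]
orientation: [-180.0, 0.1, 170.1]
ft_force: [-1.7, -0.2, 0.8]
grip_width: 0.2
finger_force: 0.9
```

Request:
{"name": "servo_tool", "arguments": {
  "moves": [
    {"rx":0,"ry":0,"rz":0,"tx":0.0131,"ty":-0.0023,"tz":0,"fingers":-1},
    {"rx":0,"ry":0,"rz":0,"tx":0.0131,"ty":-0.0023,"tz":0,"fingers":-1},
    {"rx":0,"ry":0,"rz":0,"tx":0.0131,"ty":-0.0023,"tz":0,"fingers":-1},
    {"rx":0,"ry":0,"rz":0,"tx":0.0131,"ty":-0.0023,"tz":0,"fingers":-1},
    {"rx":0,"ry":0,"rz":0,"tx":0.0131,"ty":-0.0023,"tz":0,"fingers":-1},
    {"rx":0,"ry":0,"rz":0,"tx":0.0131,"ty":-0.0023,"tz":0,"fingers":-1},
    {"rx":0,"ry":0,"rz":0,"tx":0.0131,"ty":-0.0023,"tz":0,"fingers":-1},
    {"rx":0,"ry":0,"rz":0,"tx":0.0131,"ty":-0.0023,"tz":0,"fingers":-1},
    {"rx":0,"ry":0,"rz":0,"tx":0.0131,"ty":-0.0023,"tz":0,"fingers":-1},
    {"rx":0,"ry":0,"rz":0,"tx":0.0131,"ty":-0.0023,"tz":0,"fingers":-1}
  ]
}}

```text
time: 27.87
tcp_pos: [567.9, 1.8, 109.9]
orientation: [-180.0, 0.0, 170.1]
ft_force: [-1.9, -0.0, 2.3]
grip_width: 0.6
finger_force: 1.1
```

Target is about (595,-1.5). I go slowly from here.

Request:
{"name": "servo_tool", "arguments": {
  "moves": [
    {"rx":0,"ry":0,"rz":0,"tx":0.009,"ty":-0.0016,"tz":0,"fingers":-1},
    {"rx":0,"ry":0,"rz":0,"tx":0.009,"ty":-0.0016,"tz":0,"fingers":-1},
    {"rx":0,"ry":0,"rz":0,"tx":0.006,"ty":-0.001,"tz":0,"fingers":-1},
    {"rx":0,"ry":0,"rz":0,"tx":0.003,"ty":-0.0005,"tz":0,"fingers":-1},
    {"rx":0,"ry":0,"rz":0,"tx":0.003,"ty":-0.0005,"tz":0,"fingers":-1},
    {"rx":0,"ry":0,"rz":0,"tx":0.002,"ty":-0.0003,"tz":0,"fingers":-1},
    {"rx":0,"ry":0,"rz":0,"tx":0.002,"ty":-0.0003,"tz":0,"fingers":-1},
    {"rx":0,"ry":0,"rz":0,"tx":0.002,"ty":-0.0003,"tz":0,"fingers":-1},
    {"rx":0,"ry":0,"rz":0,"tx":0,"ty":0,"tz":0,"fingers":-1},
    {"rx":0,"ry":0,"rz":0,"tx":0,"ty":0,"tz":0,"fingers":-1}
  ]
}}

```text
time: 28.7
tcp_pos: [594.1, -2.5, 109.6]
orientation: [180.0, 0.0, 170.1]
ft_force: [-0.8, 0.8, 0.4]
grip_width: 0.7
finger_force: 0.1
```

Request:
{"name": "servo_tool", "arguments": {
  "moves": [
    {"rx":0,"ry":0,"rz":0,"tx":0.002,"ty":-0.0003,"tz":0,"fingers":-1},
    {"rx":0,"ry":0,"rz":0,"tx":0.002,"ty":-0.0003,"tz":0,"fingers":-1},
    {"rx":0,"ry":0,"rz":0,"tx":0.002,"ty":-0.0003,"tz":0,"fingers":-1},
    {"rx":0,"ry":0,"rz":0,"tx":0,"ty":0,"tz":0,"fingers":-1},
    {"rx":0,"ry":0,"rz":0,"tx":0,"ty":0,"tz":0,"fingers":-1},
    {"rx":0,"ry":0,"rz":0,"tx":0,"ty":0,"tz":0,"fingers":-1},
    {"rx":0,"ry":0,"rz":0,"tx":0,"ty":0,"tz":0,"fingers":-1},
    {"rx":0,"ry":0,"rz":0,"tx":0,"ty":0,"tz":0,"fingers":-1},
    {"rx":0,"ry":0,"rz":0,"tx":0,"ty":0,"tz":0,"fingers":-1},
    {"rx":0,"ry":0,"rz":0,"tx":0,"ty":0,"tz":0,"fingers":-1}
  ]
}}

```text
time: 29.53
tcp_pos: [596.4, -2.8, 109.4]
orientation: [-180.0, -0.3, 170.1]
ft_force: [-9.4, -0.0, 5.6]
grip_width: 0.2
finger_force: 4.4
```

Request:
{"name": "servo_tool", "arguments": {
  "moves": [
    {"rx":0,"ry":0,"rz":0,"tx":0.002,"ty":-0.0003,"tz":0,"fingers":-1},
    {"rx":0,"ry":0,"rz":0,"tx":0.002,"ty":-0.0003,"tz":0,"fingers":-1},
    {"rx":0,"ry":0,"rz":0,"tx":0,"ty":0,"tz":0,"fingers":-1},
    {"rx":0,"ry":0,"rz":0,"tx":0,"ty":0,"tz":0,"fingers":-1},
    {"rx":0,"ry":0,"rz":0,"tx":0,"ty":0,"tz":0,"fingers":-1},
    {"rx":0,"ry":0,"rz":0,"tx":0,"ty":0,"tz":0,"fingers":-1},
    {"rx":0,"ry":0,"rz":0,"tx":0,"ty":0,"tz":0,"fingers":-1},
    {"rx":0,"ry":0,"rz":0,"tx":0,"ty":0,"tz":0,"fingers":-1},
    {"rx":0,"ry":0,"rz":0,"tx":0,"ty":0,"tz":0,"fingers":-1},
    {"rx":0,"ry":0,"rz":0,"tx":0,"ty":0,"tz":0,"fingers":-1}
  ]
}}

```text
time: 30.37
tcp_pos: [596.6, -2.8, 109.4]
orientation: [-180.0, -0.7, 170.2]
ft_force: [-19.3, 1.5, 14.1]
grip_width: 0.7
finger_force: 9.8
```

The push meets the stop and the bar's travel comes to 150 mm, so the drawer is shut. I back away and check.

Request:
{"name": "servo_tool", "arguments": {
  "moves": [
    {"rx":0,"ry":0,"rz":0,"tx":-0.02,"ty":0.0035,"tz":0,"fingers":-1},
    {"rx":0,"ry":0,"rz":0,"tx":-0.04,"ty":0.007,"tz":0,"fingers":-1},
    {"rx":0,"ry":0,"rz":0,"tx":-0.04,"ty":0.007,"tz":0,"fingers":-1},
    {"rx":0,"ry":0,"rz":0,"tx":-0.04,"ty":0.007,"tz":0.02,"fingers":-1},
    {"rx":0,"ry":0,"rz":0,"tx":-0.04,"ty":0.007,"tz":0.04,"fingers":-1},
    {"rx":0,"ry":0,"rz":0,"tx":0,"ty":0,"tz":0.04,"fingers":-1},
    {"rx":0,"ry":0,"rz":0,"tx":0,"ty":0,"tz":0.04,"fingers":-1},
    {"rx":0,"ry":0,"rz":0,"tx":0,"ty":0,"tz":0,"fingers":-1},
    {"rx":0,"ry":0,"rz":0,"tx":0,"ty":0,"tz":0,"fingers":-1},
    {"rx":0,"ry":0,"rz":0,"tx":0,"ty":0,"tz":0,"fingers":-1}
  ]
}}

```text
time: 31.2
tcp_pos: [467.2, 19.9, 213.5]
orientation: [180.0, 0.0, 170.1]
ft_force: [0.1, -0.2, -0.3]
grip_width: 0.6
finger_force: 0.0
```

```bash
python3 - <<'E'
from h import *
st()
a=capture("top")["img"];b=capture("side")["img"]
A=cv2.resize(a[60:220,130:400],(540,320));B=cv2.resize(b[100:360,110:350],(240,260))
im=np.zeros((320,790,3),np.uint8);im[:,:540]=A;im[:260,545:785]=B
cv2.imwrite("pics/end.png",im)
E
```

```text
31.2 [467.2  19.9 213.5] [180.    0.  170.1] F [ 0.1 -0.2 -0.3] w 0.6 g 0.0
```

View pics/end.png

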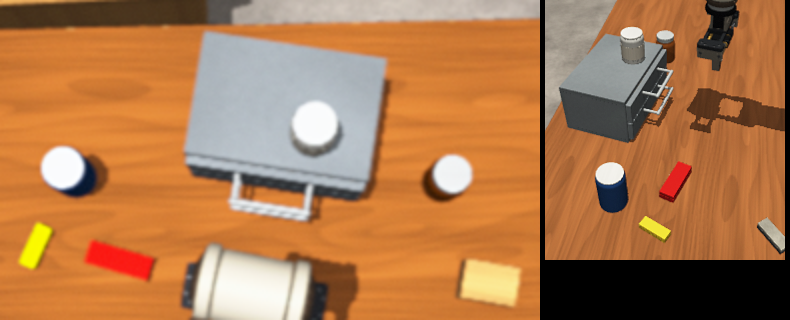

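Both drawers are shut, with handles in line at (270,195). The tin, can, jar and offcut are where they were, and the arm is clear.

```bash
python3 -c "
from plant import *
print(sign_off())"
```

```text
the job is handed in; nothing more can be done
None
```

The job is handed in: the stone is home against the stop in its case, both drawers are shut, and the tin, can, jar and offcut were not moved, after about 31 s of robot time.

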